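Shut the ink cupboard and tip the spares into the scoop corner

ROBOT

A 6-joint arm with a two-finger parallel gripper is mounted at the origin on the work surface. World frame = base frame: x ahead of the robot, y to its left, z up, the work surface at z = 0. Lengths are in mm, angles in rad, forces in N, time in s.
With the tool pointing down it reaches from about 300 to 875 mm from the base axis. Payload 4.2 kg.
Tool frame: the origin (TCP) lies on the centre line of the jaws, within the pads' length; the fingertips stand 11 mm ahead of it and the grasp point (between the pads) lies 8 mm behind it; x points along the fingers, y is the direction in which the jaws open and shut, and the axes are right-handed (so a half turn about x gives the same grasp; the last joint's range is limited). The gripper opens to 85 mm and grips with 20 to 120 N. Pads are 22 mm wide; open, the fingers measure 114 mm over their backs; the gripper's body (76 mm by 85 mm) begins 54 mm behind the grasp point. The pads swing forward as they close: fully open they stand 13 mm farther back than shut.
Start: joints at [-1.266, 0.32, 1.565, -0, 1.257, -0.02], TCP at [183.496, -544.949, 242.338] pointing down, gripper open.
Joint ranges: [-3.11, 3.11], [-0.84, 2.01], [0.21, 2.61], [-1.34, 4.49], [0.05, 2.63], [-2.56, 2.56]. Speed limits (rad/s): [2.57, 2.57, 3.14, 3.14, 3.14, 3.14].

INTERFACE

Orientations are given as a unit quaternion [x, y, z, w].
In Python, from rig import state, eyes, order gives the robot as it stands. The module is installed in compiled form; this text tells all that it offers.
- The arm moves only by the shell command python3 -m handwheel 'ROWS' [FORCE]. ROWS is JSON, one flat list of numbers, 7 for each row, row after row: the shift along the tool's x, y, z in cm, then the turn, a rotation vector about the tool's x, y, z in degrees, then the finger opening in cm, from 0 to 8.54. In form: [x, y, z, rx, ry, rz, jaw, x, y, z, rx, ry, rz, jaw, ...]. A call has 1 to 8 rows; each row shifts and turns the commanded pose from where the row before left it, along the tool's axes as they then stand; what a row does not reach is not made up. A row lasts 1/8 s, in which the tool goes at most 62.5 mm and 10.7 degrees, less where a joint would pass 70% of its speed; a pose out of reach is approached as far as the arm can. A call with a gripper value outside its range is refused whole. The fingers move at their own pace and stop on an object; FORCE is the grip in N (left out, the last holds). Time passes only in rows, so rows that do not move let the fingers close. It gives the time, the measured TCP pose, the force and the opening at its end, in the units of the state.
- state(): the state, without advancing time (a new reading comes with each control period).
- eyes.camera(name): name is "scene" or "top" or "wrist"; returns a dict with "color" (480x640x3 uint8, red, green, blue), "range_z" (480x640 float32, mm along the optical axis (not along the pixel's ray), 0 where there is no reading), "camera_matrix" (3x3 intrinsics, pixels), "camera_from_world" (4x4, takes a point from world to camera coordinates); the wrist camera has in their place "hand_eye" (4x4, takes a point from camera to tool coordinates, whose origin is the TCP and whose axes are the tool frame's). Camera axes: x right, y down, z forward; pixel columns grow to the right and rows downward; lengths in mm; the calibration is good to about 2 mm. The wrist camera is an equidistant fisheye: a pixel r from the principal point sees the ray r / f radians off the axis. A picture is of the moment at which its call begins: read the wrist's pose just before it.
- order.hand_in(): hands the job in, once; it reports no verdict.
The state is a dict: "time_s": time; "qpos": joint angles; "qvel": joint speeds; "joint_efforts": joint torques, N m; "position": TCP position; "tool_rot": TCP orientation; "ft_force": force on the tool from outside, world axes, zero at the start; "torque": the same for the moment, N m; "grip_width": finger opening in mm.
Only numpy, scipy, OpenCV 4.12 (cv2) and the standard library are available. Lean on these libraries where they do the work, as an engineer would, in place of code of your own. Each camera call takes 0.05 s, during which the arm holds its last target. There are 200 camera calls.

TASK

The door of the small white ink cupboard is hanging open over the printing bench: push it shut until it seats on its catch, so that there is room to work. Then pick up the grey parts tray by its arched handle and tilt it until all four loose spares have slid together into the cut-down scoop corner, and finish while still holding the tray there, tilted and still, clear of the bench and of everything else, with the spares in that corner. Leave the brayer, the ink jar and the lino blocks where they are.

Things in the scene. Friction and masses are not known exactly. Their poses are not given: they have to be found in the camera images.
- cupboard: small white bench-top cupboard, fixed, 180 deep (x) x 240 wide (y) x 180 mm high; origin at the centre of its underside; its open front faces its own -x, and with the door shut the door's outer face lies at x = -102 mm. It stands on the left of the bench with its front turned to the robot's right
- door (a joint): angle of the cupboard door, rad: 0 shut flush and seated on the catch, positive swung open away from the front (starts between 0.45 and 0.95). The hinge is upright, on the cupboard's -y side (far from the robot); it turns easily and stays put. The door is 236 wide, 166 high, 12 mm thick, its top edge 175 mm above the bench. In the last 0.09 rad a sprung roller catch resists with about 3 N near the free edge, then snaps it home and holds it; push flush to the stop
- door_hinge (a point): point on the hinge end of the door's outer face, 125 mm above the bench, 12 mm in front of the hinge axis when the door is shut (that is, 12 mm from the axis, square to the door). Axes turn with the door: x square to the door towards the inside of the cupboard, y along the door from hinge to free edge, z up
- door_push (a point): point on the door's outer face, 200 mm from the hinge and 36 mm from the free edge, 125 mm above the bench, a good place to push; same axes as door_hinge. The only thing sticking out of the face is a small knob 65 mm below this point (22 mm across, 22 mm out)
- tray: loose grey plastic parts tray, 240 x 180 mm (x, y), walls 50 mm high and 4 mm thick, floor 4 mm; origin at the centre of its underside, z up. 0.38 kg (scaled by 0.8 to 1.2) plus 0.08 kg of spares. Over it stands a rigid arched handle of the same plastic: two posts outside the short ends and a level bar along x over the middle of the tray. At the corner at (-x, +y) the two walls are cut down to 28 mm for 60 mm each way, with a small flared lip outside them: the scoop corner
- tray_grip (a point): middle of the handle bar, 124 mm above the tray's underside: the bar is 14 mm thick (tray y), 24 mm high and free over 240 mm along tray x, with 100 mm of room beneath it; axes as the tray's
- tray_scoop (a point): inside bottom of the scoop corner, on the tray floor where the two cut-down walls meet: tray x = -116, y = +86, z = 4 mm; axes as the tray's
- plug1: loose aluminium roller end plug in the tray: a disc 22 mm across and 5 mm thick with a boss 14 mm across on it, 13 mm high in all, 20 g; origin at the centre of the disc's flat face, z towards the boss. It starts to slide on the tray floor at a slope of 10 to 15 degrees, and needs up to 25 degrees to creep along a wall into a corner
- plug2: loose aluminium roller end plug in the tray: a disc 22 mm across and 5 mm thick with a boss 14 mm across on it, 13 mm high in all, 20 g; origin at the centre of the disc's flat face, z towards the boss. It starts to slide on the tray floor at a slope of 10 to 15 degrees, and needs up to 25 degrees to creep along a wall into a corner
- bar1: loose aluminium spacer bar in the tray, 24 x 12 x 10 mm (x, y, z), 20 g; origin at the centre of its underside, z up. It starts to slide on the tray floor at a slope of 10 to 15 degrees, and needs up to 25 degrees to creep along a wall into a corner
- bar2: loose aluminium spacer bar in the tray, 24 x 12 x 10 mm (x, y, z), 20 g; origin at the centre of its underside, z up. It starts to slide on the tray floor at a slope of 10 to 15 degrees, and needs up to 25 degrees to creep along a wall into a corner
- brayer: ink roller lying on the bench to the robot's right, bystander: black roller 100 mm long (y) and 38 mm thick, wooden handle towards -x, 136 mm from roller axis to handle end; origin under the roller's middle
- ink_jar: orange ink jar with a black cap, bystander, 68 mm across, 85 mm high; origin at the centre of its underside
- lino_blocks: stack of two lino printing blocks, bystander, 80 x 110 x 32 mm; origin at the centre of its underside

How it is judged (in metres and radians):
On the way, in this order (a step that is already met when the one before it is completed fails the run):
1. the cupboard door is shut on its catch (value of joint door below 0.02 rad), for 0.2 s.
2. the tray is lifted off the bench by its handle (contact force between tray and the fingers above 1 N and contact force between tray and table below 0.1 N and contact force between tray and cupboard below 0.1 N and contact force between tray and brayer below 0.1 N and contact force between tray and ink_jar below 0.1 N and contact force between tray and lino_blocks below 0.1 N and height (world z) of tray_grip above 0.15 m), for 0.2 s.
3. the tray is held tilted with all four spares in the scoop corner (all of step 2 and height (world z) of tray_scoop above 0.015 m and angle between tray's own z axis and vertical between 0.2 and 1 rad and distance between each of plug1, plug2, bar1, bar2 and tray_scoop below 0.09 m and x of each of plug1, plug2, bar1, bar2 in the frame of tray above -0.118 m and y of each of plug1, plug2, bar1, bar2 in the frame of tray below 0.088 m and z of each of plug1, plug2, bar1, bar2 in the frame of tray above 0 m), for 0.2 s.
At the end, for the whole second after the job is handed in: Door within 0.02 rad of shut; tray gripped, touching nothing else, handle bar over 150 mm and scoop corner over 15 mm above the bench, tilted 0.2 to 1.0 rad, under 30 mm/s; all four spares still, inside the tray, origins within 90 mm of the inside of the scoop corner (all of step 3 and value of joint door below 0.02 rad and linear speed of each of tray, plug1, plug2, bar1, bar2 below 0.03 m/s); the arm keeps its last pose, push and grip.
It fails at once if a bystander is moved more than 30 mm (distance of any of brayer, ink_jar, lino_blocks from where it was at the start of the episode above 0.03 m).
It also fails if it takes over 58 s, if anything falls off the work surface, if the arm or the gripper's body presses on something with over 40 N, if the wrist force passes 120 N, or if a joint passes its speed limit or range.

## Working session

There is one attempt and no reset: what is moved stays moved. The work goes in short steps, Python scripts to look and compute and a shell command to move; the robot and the scene stay as the last step left them, time stands still between calls to the robot, and variables do not carry over. Pictures are saved under pics/ and viewed, about 8 in all and at most 12, crops included, and the job is handed in when it is done.

```bash
mkdir -p pics
cat > h.py <<'E'
import numpy as np, cv2
from scipy.spatial.transform import Rotation as R
from rig import state, eyes, order
def grab(n):
    c=eyes.camera(n); np.savez('%s.npz'%n,**c)
    cv2.imwrite('pics/%s_%d.png'%(n,int(state()['time_s']*100)),c['color'][:,:,::-1]); return c
def cloud(c):
    K=c['camera_matrix'];z=c['range_z'].astype(float);v,u=np.mgrid[:480,:640]
    P=np.stack([(u-K[0,2])*z/K[0,0],(v-K[1,2])*z/K[1,1],z],-1)
    T=np.linalg.inv(c['camera_from_world']);W=P@T[:3,:3].T+T[:3,3];W[z==0]=np.nan
    return W
E
python3 - <<'E'
from h import *
s=state();print(s)
for n in('top','scene'):
    c=grab(n);print(np.linalg.inv(c['camera_from_world']).round(2))
a=cv2.imread
import glob
print(glob.glob('pics/*'))
E
```

```text
{'time_s': 0.0, 'qpos': array([-1.26598556e+00,  3.20287514e-01,  1.56567576e+00,  2.51484217e-05,
        1.25740242e+00, -2.00066953e-02]), 'qvel': array([ 8.70219688e-05,  2.70899432e-03,  7.19209964e-04, -1.21040241e-03,
       -1.68495398e-03,  1.12860661e-03]), 'joint_efforts': array([ 1.44998794e-03, -4.15515554e+01, -2.34158832e+01,  2.04111252e-04,
        7.97226210e-03,  1.94579883e-05]), 'position': array([ 183.3695099 , -544.49388698,  241.48603228]), 'tool_rot': array([-0.6977213 , -0.11495509,  0.69788249, -0.11371165]), 'ft_force': array([ 0.66118524, -0.22473106,  0.02551821]), 'torque': array([-0.0015668 , -0.03594697, -0.03297414]), 'grip_width': 85.3812734918479}
[[ 3.00000e-02 -9.80000e-01  2.20000e-01  3.34630e+02]
 [-1.00000e+00 -3.00000e-02  0.00000e+00 -6.59800e+01]
 [ 0.00000e+00 -2.20000e-01 -9.80000e-01  1.20406e+03]
 [ 0.00000e+00  0.00000e+00  0.00000e+00  1.00000e+00]]
[[ 2.50000e-01  6.50000e-01 -7.20000e-01  1.58145e+03]
 [ 9.70000e-01 -1.70000e-01  1.90000e-01 -3.27380e+02]
 [-0.00000e+00 -7.40000e-01 -6.70000e-01  1.02903e+03]
 [ 0.00000e+00  0.00000e+00  0.00000e+00  1.00000e+00]]
['pics/top_5.png', 'pics/scene_10.png']
```

View pics/top_5.png

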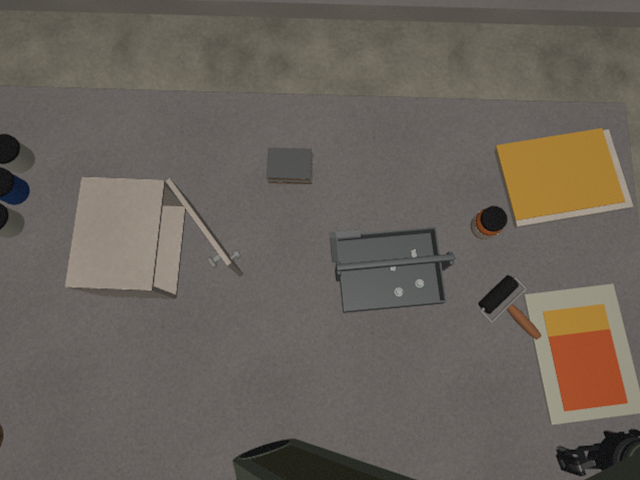

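View pics/scene_10.png

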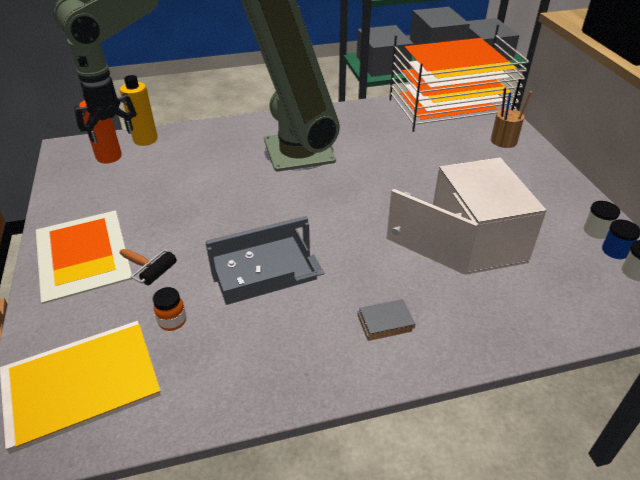

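Top view: the door runs from the hinge (168,180) to the free edge (238,272). The tray's handle bar runs from (338,266) to (450,259), and the scoop corner is at the upper left, near (340,238). The jar is at (488,222), the brayer at (500,295) and the lino blocks at (290,165). Next I'll measure these from the depth data.

Run:
```python
from h import *
c=dict(np.load('top.npz'));W=cloud(c)
def pts(u0,u1,v0,v1,z0,z1):
    w=W[v0:v1,u0:u1].reshape(-1,3);w=w[~np.isnan(w[:,0])];return w[(w[:,2]>z0)&(w[:,2]<z1)]
print('table',np.nanmedian(W[350:400,300:400,2]))
d=pts(165,250,170,290,160,190); 
rect=cv2.minAreaRect(d[:,:2].astype('float32'));print('top',rect,cv2.boxPoints(rect).round(0),len(d))
t=pts(165,250,170,290,165,185);
for x in range(300,700,20):
    q=t[(t[:,0]>x)&(t[:,0]<x+20)]
    if len(q): print(x,q[:,1].min().round(),q[:,1].max().round(),q[:,2].mean().round(),len(q))
b=pts(325,460,225,320,115,150);r=cv2.minAreaRect(b[:,:2].astype('float32'));print('bar',r,cv2.boxPoints(r).round(0),np.median(b[:,2]),len(b))
b=pts(325,460,220,320,20,150);r=cv2.minAreaRect(b[:,:2].astype('float32'));print('tray',r,cv2.boxPoints(r).round(0))
b=pts(70,165,180,290,172,190);r=cv2.minAreaRect(b[:,:2].astype('float32'));print('cup',cv2.boxPoints(r).round(0))
for n,bx in dict(jar=(465,515,195,245),lino=(260,320,140,190),bray=(470,545,270,345)).items():
    b=pts(*bx,12,120);print(n,b.min(0).round(),b.max(0).round())
s=dict(np.load('scene.npz'));Ws=cloud(s)
w=Ws[190:270,385:480].reshape(-1,3);w=w[(w[:,2]>20)&(w[:,2]<165)]
print('scene outer face:')
for (u,v) in [(395,205),(395,230),(410,215),(430,225),(450,235),(465,245)]: print(u,v,Ws[v,u].round())
```

```text
table -0.1503247844099178
top ((591.0308837890625, 217.44580078125), (238.2261199951172, 37.96342468261719), 38.65958786010742) [[486. 158.]
 [510. 128.]
 [696. 277.]
 [672. 307.]] 668
500 131.0 170.0 174.0 49
520 137.0 166.0 175.0 69
540 155.0 181.0 175.0 69
560 170.0 199.0 175.0 70
580 187.0 213.0 175.0 65
600 203.0 231.0 175.0 64
620 219.0 245.0 174.0 65
640 235.0 263.0 175.0 65
660 252.0 288.0 174.0 69
680 267.0 288.0 174.0 38
bar ((529.2289428710938, -221.14967346191406), (29.790367126464844, 259.8873291015625), 6.811152458190918) [[ 499.  -94.]
 [ 530. -352.]
 [ 559. -348.]
 [ 529.  -90.]] 134.72252033376276 949
tray ((537.1409912109375, -217.4207000732422), (196.011962890625, 265.4209899902344), 6.7542853355407715) [[ 424.  -97.]
 [ 455. -361.]
 [ 650. -338.]
 [ 619.  -74.]]
cup [[447. 287.]
 [686. 285.]
 [688. 468.]
 [448. 470.]]
jar [ 615. -533.   12.] [ 729. -424.   92.]
lino [746. -27.  12.] [833.  86.  39.]
bray [ 378. -592.   12.] [ 525. -434.   43.]
scene outer face:
395 205 [521. 143. 134.]
395 230 [554. 136.  77.]
410 215 [559. 170. 124.]
430 225 [599. 210. 115.]
450 235 [650. 242. 117.]
465 245 [685. 267. 108.]
```

```bash
cat >> h.py <<'E'
def to(p,Rt=None):
    s=state();Rc=R.from_quat(s['tool_rot']);print('t',s['time_s'],'pos',s['position'].round(1),'F',s['ft_force'].round(1),'w',round(s['grip_width'],1))
    print('shift cm(tool)',(Rc.inv().apply(np.array(p)-s['position'])/10).round(2))
    if Rt is not None: print('turn deg(tool)',(Rc.inv()*Rt).as_rotvec(degrees=True).round(1))
E
python3 - <<'E'
from h import *
print(R.from_quat(state()['tool_rot']).as_matrix().round(3))
# tray grasp orientation options: x down, y=±u
for sg in (1,-1):
    y=sg*np.array([np.cos(.118),np.sin(.118),0]);x=np.array([0,0,-1.]);to([565,70,242],R.from_matrix(np.stack([x,y,np.cross(x,y)],1)))
E
```

```text
[[-0.     0.319 -0.948]
 [ 0.002 -0.948 -0.319]
 [-1.    -0.002 -0.   ]]
t 0.1 pos [ 183.4 -544.5  241.6] F [-0.7  0.3 -0.3] w 85.4
shift cm(tool) [ 3.000e-02 -4.606e+01 -5.578e+01]
turn deg(tool) [-78.1  -0.1   0.1]
t 0.1 pos [ 183.4 -544.5  241.6] F [-0.7  0.3 -0.3] w 85.4
shift cm(tool) [ 3.000e-02 -4.606e+01 -5.578e+01]
turn deg(tool) [1.019e+02 1.000e-01 1.000e-01]
```

```bash
python3 -m handwheel '[0,0,0,-9.8,0,0,0, 0,0,0,-9.8,0,0,0, 0,0,0,-9.8,0,0,0, 0,0,0,-9.8,0,0,0, 0,0,0,-9.8,0,0,0, 0,0,0,-9.8,0,0,0, 0,0,0,-9.8,0,0,0, 0,0,0,-9.5,0,0,0]' 60
python3 -m handwheel '[0,2.83,-3.53,0,0,0,0, 0,2.83,-3.53,0,0,0,0, 0,2.83,-3.53,0,0,0,0, 0,2.83,-3.53,0,0,0,0, 0,2.83,-3.53,0,0,0,0, 0,2.83,-3.53,0,0,0,0, 0,2.83,-3.53,0,0,0,0, 0,2.83,-3.53,0,0,0,0]'
python3 -m handwheel '[0,2.83,-3.53,0,0,0,0, 0,2.83,-3.53,0,0,0,0, 0,2.83,-3.53,0,0,0,0, 0,2.83,-3.53,0,0,0,0, 0,2.83,-3.53,0,0,0,0, 0,2.83,-3.53,0,0,0,0, 0,2.83,-3.53,0,0,0,0, 0,2.83,-3.53,0,0,0,0]'
python3 -c "
from h import *
to([565,70,126]);print(R.from_quat(state()['tool_rot']).as_matrix().round(3),state()['qpos'].round(2))"
```

```text
time_s: 1.1
position: [183.4, -544.7, 241.8]
tool_rot: [0.469, 0.53, -0.468, 0.529]
ft_force: [1.0, -0.2, -0.6]
grip_width: -0.2
time_s: 2.1
position: [375.8, -236.6, 242.1]
tool_rot: [0.47, 0.528, -0.47, 0.528]
ft_force: [0.5, -0.4, 0.7]
grip_width: -0.1
time_s: 3.1
position: [567.6, 70.2, 241.8]
tool_rot: [0.47, 0.529, -0.47, 0.528]
ft_force: [0.6, -0.1, 0.2]
grip_width: -0.1
t 3.1 pos [567.6  70.2 241.8] F [ 0.6 -0.1  0.2] w -0.1
shift cm(tool) [ 1.159e+01 -2.500e-01 -1.000e-02]
[[-0.001  0.993  0.117]
 [-0.     0.117 -0.993]
 [-1.    -0.001  0.   ]] [ 0.1   0.32  1.57 -0.    1.26 -0.01]
```

```bash
python3 -m handwheel '[3.9,0,0,0,0,0,0, 3.9,0,0,0,0,0,0, 3.8,0,0,0,0,0,0, 0,-0.53,-3.18,0,0,0,0, 0,-0.53,-3.18,0,0,0,0]'
python3 -m handwheel '[0,-0.92,-1.59,0,0,0,0, 0,-0.92,-1.59,0,0,0,0, 0,-0.92,-1.59,0,0,0,0, 0,-0.5,-1.43,0,0,0,0, 0,-0.5,-1.43,0,0,0,0, 0,-0.5,-1.43,0,0,0,0, 0,-0.3,-1.5,0,0,0,0, 0,-0.3,-1.5,0,0,0,0]'
python3 - <<'E'
from h import *
c=grab('top');W=cloud(c);to([486,263,126])
w=W[150:320,140:290].reshape(-1,3);t=w[(w[:,2]>168)&(w[:,2]<180)]
for x in range(440,700,20):
    q=t[(t[:,0]>x)&(t[:,0]<x+20)]
    if len(q): print(x,np.percentile(q[:,1],[1,10,50]).round(),len(q))
E
```

```text
time_s: 3.72
position: [548.4, 130.7, 125.0]
tool_rot: [0.469, 0.529, -0.471, 0.528]
ft_force: [1.0, 0.2, 0.0]
grip_width: 0.1
time_s: 4.72
position: [486.7, 245.9, 126.3]
tool_rot: [0.47, 0.528, -0.47, 0.528]
ft_force: [1.4, -1.1, -0.4]
grip_width: -0.1
t 4.775 pos [486.4 247.1 126.3] F [0.5 1.5 0. ] w 0.1
shift cm(tool) [ 0.03  0.15 -1.58]
440 [228. 228. 229.] 8
460 [229. 230. 305.] 42
520 [237. 237. 238.] 3
560 [264. 265. 267.] 26
580 [266. 267. 272.] 53
600 [268. 269. 278.] 90
620 [270. 272. 296.] 179
640 [271. 274. 297.] 179
660 [273. 276. 297.] 187
680 [274. 277. 300.] 59
```

Door is nearly shut, at about 0.09 rad. I'll push on until it seats.

```bash
python3 -m handwheel '[0,0,-0.5,0,0,0,0, 0,0,-0.5,0,0,0,0, 0,0,-0.5,0,0,0,0, 0,0,-0.3,0,0,0,0]'; python3 -m handwheel '[0,0,-0.3,0,0,0,0, 0,0,-0.2,0,0,0,0,0,0,0,0,0,0,0]'
```

```text
time_s: 5.28
position: [485.1, 261.3, 126.2]
tool_rot: [0.469, 0.528, -0.471, 0.529]
ft_force: [1.5, -14.6, 3.3]
grip_width: 0.0
time_s: 5.65
position: [485.0, 261.2, 126.3]
tool_rot: [0.467, 0.525, -0.473, 0.531]
ft_force: [4.6, -25.8, 6.1]
grip_width: 0.1
```

```bash
python3 -m handwheel '[0,0,2,0,0,0,0, 0,0,4,0,0,0,8.5, -3.8,0,1,0,0,0,8.5, -3.8,0,1,0,0,0,8.5, -3.8,0,4,0,0,0,8.5, 0,0,4.5,0,0,0,8.5, 0,0,4.5,0,0,0,8.5, 0,-0.1,4.5,0,0,0,8.5]'
python3 -m handwheel '[0,-0.1,4.2,0,0,0,8.5, 0,-0.1,4.2,0,0,0,8.5, 0,-0.1,4.2,0,0,0,8.5, 0,-0.1,4.2,0,0,0,8.5, 0,0,4,0,0,0,8.5]'
python3 - <<'E'
from h import *
s=state();R0=R.from_quat(s['tool_rot']);w=grab('wrist');c=grab('top');print(w['camera_matrix'].round(1),w['hand_eye'].round(2))
W=cloud(c)
q=W[150:320,60:330].reshape(-1,3);t=q[(q[:,2]>168)&(q[:,2]<190)]
for x in range(440,700,40):
    a=t[(t[:,0]>x)&(t[:,0]<x+40)]
    if len(a): print(x,np.percentile(a[:,1],[1,10,50]).round(),len(a))
# wrist cloud
K=w['camera_matrix'];z=w['range_z'].astype(float);v,u=np.mgrid[:480,:640]
a=(u-K[0,2])/K[0,0];b=(v-K[1,2])/K[1,1];r=np.hypot(a,b)+1e-9;k=np.tan(r)/r
P=np.stack([a*k*z,b*k*z,z],-1);H=w['hand_eye'];T=P@H[:3,:3].T+H[:3,3]
Q=R0.apply(T.reshape(-1,3)).reshape(T.shape)+s['position'];Q[(z==0)|(r>1.4)]=np.nan
np.save('wr.npy',Q)
m=(Q[...,2]>130)&(Q[...,2]<141)&(abs(Q[...,1]+221)<150)&(abs(Q[...,0]-529)<60);B=Q[m]
rc=cv2.minAreaRect(B[:,:2].astype('float32'));print('bar',len(B),rc,cv2.boxPoints(rc).round(),np.median(B[:,2]))
to([529,-221,242])
E
```

```text
time_s: 6.65
position: [513.3, 13.4, 240.5]
tool_rot: [0.47, 0.528, -0.469, 0.529]
ft_force: [0.6, -0.1, 0.7]
grip_width: 84.9
time_s: 7.28
position: [533.6, -193.9, 240.3]
tool_rot: [0.47, 0.528, -0.469, 0.529]
ft_force: [-0.3, 0.4, 0.4]
grip_width: 85.1
[[371.6   0.  317.9]
 [  0.  371.6 236.9]
 [  0.    0.    1. ]] [[  -0.     -0.32    0.95 -130.65]
 [   1.      0.      0.      1.21]
 [  -0.      0.95    0.32  -83.06]
 [   0.      0.      0.      1.  ]]
440 [278. 294. 371.] 1485
480 [277. 292. 370.] 1767
520 [277. 292. 371.] 1734
560 [276. 291. 370.] 1678
600 [276. 292. 369.] 1637
640 [276. 290. 368.] 1604
680 [278. 299. 376.] 294
bar 6396 ((530.4078979492188, -220.37014770507812), (14.098904609680176, 258.1404724121094), 6.934535503387451) [[ 508.  -93.]
 [ 539. -349.]
 [ 553. -348.]
 [ 522.  -91.]] 134.88370387857609
t 7.375 pos [ 534.  -195.8  240. ] F [ 1.   1.1 -1. ] w 85.0
shift cm(tool) [-0.2  -0.78  2.45]
```

```bash
ls -t pics; cp $(ls -t pics/wrist*|head -1) pics/w1.png
```

```text
top_737.png
wrist_732.png
top_477.png
scene_10.png
top_5.png
```

View pics/w1.png

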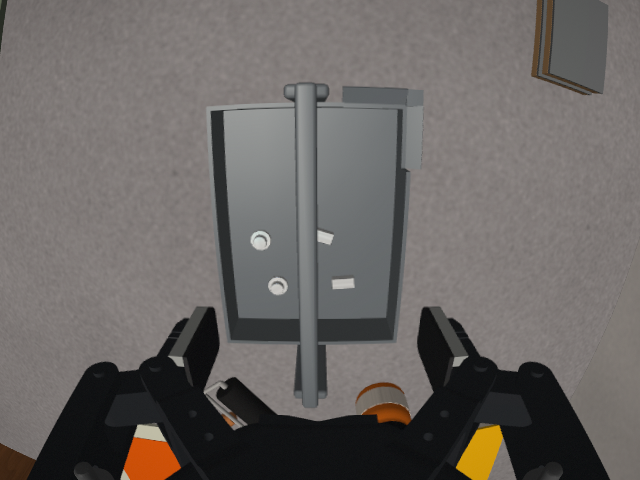

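Wrist view: the bar runs from (305,90) to (310,400) and is centred between the jaws. The scoop is at the upper right, near (410,95), and the four spares are at (260,240), (277,286), (325,237) and (343,283). In the top depth data the door face lies flush along y≈276. Now to grasp the bar.

```bash
python3 -m handwheel '[0,-0.33,1.2,0,0,0,8.5, 0,-0.32,1.2,0,0,0,8.5, 4,0,0,0,0,0,8.5, 4,0,0,0,0,0,8.5, 3,0,0,0,0,0,8.5, 1.4,0,0,0,0,0,8.5,0,0,0,0,0,0,8.5]'
python3 -c "
from h import *
to([530.4,-220.4,116])"
```

```text
time_s: 8.25
position: [529.5, -217.0, 116.0]
tool_rot: [0.47, 0.529, -0.47, 0.528]
ft_force: [-0.0, -0.3, 0.7]
grip_width: 84.8
t 8.25 pos [ 529.5 -217.   116. ] F [-0.  -0.3  0.7] w 84.8
shift cm(tool) [-0.    0.05  0.35]
```

Close, then lift gently.

```bash
python3 -m handwheel '[0,0,0.3,0,0,0,5, 0,0,0,0,0,0,3, 0,0,0,0,0,0,0.5, 0,0,0,0,0,0,0.5, 0,0,0,0,0,0,0.5, 0,0,0,0,0,0,0.5, 0,0,0,0,0,0,0.5, 0,0,0,0,0,0,0.5]' 110
python3 -m handwheel '[-0.5,0,0,0,0,0,0.5, -1,0,0,0,0,0,0.5, -1.5,0,0,0,0,0,0.5, -2,0,0,0,0,0,0.5, -2,0,0,0,0,0,0.5, -2.5,0,0,0,0,0,0.5, -2.5,0,0,0,0,0,0.5, -2.5,0,0,0,0,0,0.5]'
python3 -m handwheel '[-2.5,0,0,0,0,0,0.5, -2,0,0,0,0,0,0.5, -1,0,0,0,0,0,0.5,0,0,0,0,0,0,0.5]'
python3 -c "
from h import *
print(state()['qpos'].round(2));to([530.4,-220.4,316])"
```

```text
time_s: 9.25
position: [530.3, -220.4, 117.0]
tool_rot: [0.47, 0.528, -0.47, 0.529]
ft_force: [-0.2, 0.1, 5.3]
grip_width: 12.3
time_s: 10.25
position: [529.9, -220.1, 262.9]
tool_rot: [0.47, 0.528, -0.47, 0.529]
ft_force: [0.7, 0.4, -4.2]
grip_width: 12.2
time_s: 10.75
position: [530.1, -220.2, 317.0]
tool_rot: [0.47, 0.528, -0.47, 0.529]
ft_force: [-0.7, 0.2, -4.9]
grip_width: 12.6
[-0.41  0.28  1.43 -0.    1.43 -0.53]
t 10.75 pos [ 530.1 -220.2  317. ] F [-0.7  0.2 -4.9] w 12.6
shift cm(tool) [0.1  0.03 0.02]
```

```bash
python3 -m handwheel '[0,0,0,0,0,-2.5,0.5, 0,0,0,0,0,-2.5,0.5, 0,0,0,0,0,-2.5,0.5, 0,0,0,0,0,-2.5,0.5, 0,0,0,0,0,-2.5,0.5, 0,0,0,0,0,-2.5,0.5, 0,0,0,0,0,-2.5,0.5, 0,0,0,0,0,-2.5,0.5]' 120
python3 -m handwheel '[0,0,0,0,0,-1,0.5, 0,0,0,0,0,-1,0.5, 0,0,0,0,0,-1,0.5, 0,0,0,0,0,-1,0.5, 0,0,0,0,0,-1,0.5, 0,0,0,0,0,-1,0.5, 0,0,0,0,0,0,0.5, 0,0,0,0,0,0,0.5]'
python3 - <<'E'
from h import *
s=state();print(s['qpos'].round(2),s['position'].round(1),R.from_quat(s['tool_rot']).as_matrix().round(2));a=grab('scene')['color'];b=grab('top')['color']
f=lambda im:cv2.resize(im,None,fx=2,fy=2,interpolation=cv2.INTER_CUBIC)
cv2.imwrite('pics/t1.png',np.hstack([f(a[100:340,140:340]),f(b[140:380,290:490])])[:,:,::-1])
E
```

```text
time_s: 11.75
position: [530.3, -220.1, 315.1]
tool_rot: [0.371, 0.603, -0.555, 0.438]
ft_force: [-0.4, 0.2, -4.8]
grip_width: 12.1
time_s: 12.75
position: [530.1, -220.2, 316.3]
tool_rot: [0.339, 0.62, -0.577, 0.409]
ft_force: [-0.2, 0.1, -5.3]
grip_width: 11.8
[-0.32  0.5   1.18 -0.19  1.88 -0.45] [ 530.1 -220.2  316.3] [[-0.44  0.89  0.12]
 [-0.05  0.1  -0.99]
 [-0.9  -0.44  0.  ]]
```

View pics/t1.png

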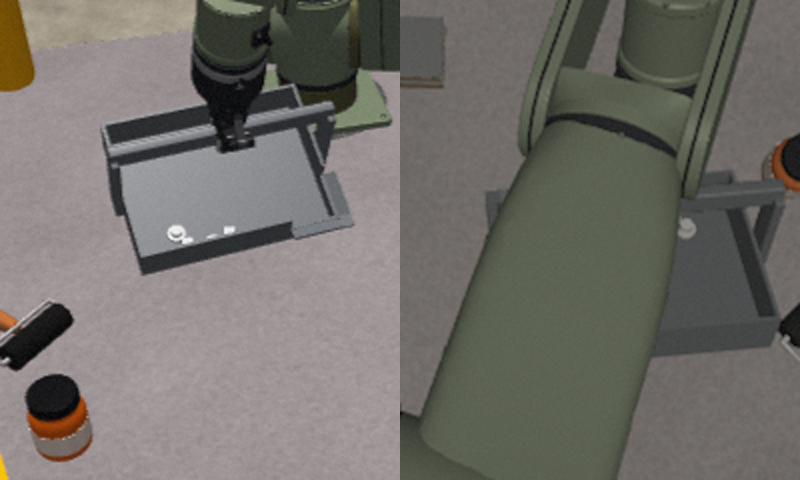

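The spares have slid to the far (+y) wall, around (175–230,233) in the left crop. Now I'll add the tilt towards -x.

```bash
python3 -m handwheel '[0,0,0,0,-2.5,0,0.5, 0,0,0,0,-2.5,0,0.5, 0,0,0,0,-2.5,0,0.5, 0,0,0,0,-2.5,0,0.5, 0,0,0,0,-2.5,0,0.5, 0,0,0,0,-2.5,0,0.5, 0,0,0,0,-2.5,0,0.5, 0,0,0,0,-2.5,0,0.5]'
python3 -m handwheel '[0,0,0,0,-1.5,0,0.5, 0,0,0,0,-1.5,0,0.5, 0,0,0,0,-1.5,0,0.5, 0,0,0,0,-1.5,0,0.5, 0,0,0,0,-1.5,0,0.5, 0,0,0,0,-1.5,0,0.5, 0,0,0,0,-1.5,0,0.5, 0,0,0,0,-1.5,0,0.5]'
python3 -m handwheel '[0,0,0,0,0,0,0.5, 0,0,0,0,0,0,0.5, 0,0,0,0,0,0,0.5, 0,0,0,0,0,0,0.5]'
python3 - <<'E'
from h import *
s=state();print(s['qpos'].round(2),s['position'].round(1),R.from_quat(s['tool_rot']).as_matrix().round(2));a=grab('scene')['color'];b=grab('wrist')['color']
f=lambda im:cv2.resize(im,None,fx=2,fy=2,interpolation=cv2.INTER_CUBIC)
cv2.imwrite('pics/t2.png',np.hstack([f(a[100:340,160:360]),f(b[60:300,230:430])])[:,:,::-1])
E
```

```text
time_s: 13.85
position: [530.0, -220.1, 316.3]
tool_rot: [-0.233, -0.539, 0.627, -0.511]
ft_force: [-0.1, 0.3, -4.9]
grip_width: 12.5
time_s: 14.85
position: [530.0, -220.2, 316.3]
tool_rot: [-0.166, -0.483, 0.648, -0.565]
ft_force: [-0.3, -1.0, -4.1]
grip_width: 12.7
time_s: 15.35
position: [530.0, -220.4, 316.4]
tool_rot: [-0.167, -0.484, 0.648, -0.564]
ft_force: [0.6, -0.1, -4.7]
grip_width: 12.1
[-0.09  0.4   1.44 -0.64  1.61 -0.26] [ 530.  -220.4  316.4] [[-0.31  0.89  0.33]
 [-0.57  0.1  -0.82]
 [-0.76 -0.44  0.48]]
```

View pics/t2.png

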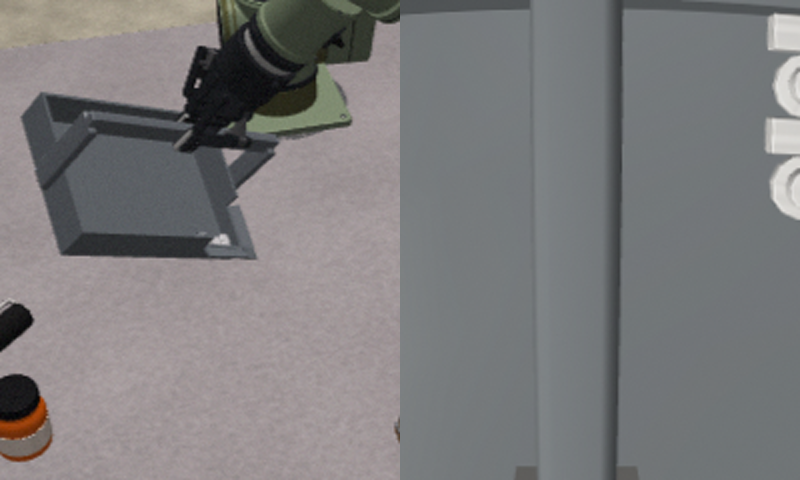

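Right crop (wrist): all four spares stand in a row against the +y wall, starting in the scoop corner at (770–800, 15–215). I'll check distances, tilt and clearance from the wrist depth.

Run:
```python
from h import *
s=state();R0=R.from_quat(s['tool_rot']);w=grab('wrist');c=grab('top')
K=w['camera_matrix'];z=w['range_z'].astype(float);v,u=np.mgrid[:480,:640]
a=(u-K[0,2])/K[0,0];b=(v-K[1,2])/K[1,1];r=np.hypot(a,b)+1e-9;k=np.tan(r)/r
T=np.stack([a*k*z,b*k*z,z],-1)@w['hand_eye'][:3,:3].T+w['hand_eye'][:3,3]
F=T[130:200,350:400].reshape(-1,3);_,_,V=np.linalg.svd(F-F.mean(0));n=V[2]*-np.sign(V[2][0])
print('tray z in tool',n.round(3),'tilt',np.arccos(R0.apply(n)[2]).round(3),'floor x',F[:,0].mean().round(1))
# floor end (wall -x): floor stops at row ~64 ; report tool coords along column
for vv in range(40,90,4): print(vv,T[vv,385].round(0),w['color'][vv,385], end=' | ')
print()
wh=(w['color'].min(2)>150)&(u>380)&(u<440)&(v>55)&(v<240);nn,l,st,ct=cv2.connectedComponentsWithStats(wh.astype('uint8'))
for i in range(1,nn):
    if st[i,4]>20: print('spare',ct[i].round(),st[i,4],np.median(T[l==i],0).round(1))
corner=lambda: None
W=cloud(c);q=W[150:320,60:330].reshape(-1,3);t=q[(q[:,2]>168)&(q[:,2]<190)]
for x in (460,540,620):
    m=t[(t[:,0]>x)&(t[:,0]<x+40)];print('door',x,np.percentile(m[:,1],[1,5]).round(1))
print('moved',[state()[k] for k in('time_s',)])
cn=np.array([116-4+0.,86,-116.]);print('scoop world',R0.apply(cn)+s['position'])
cv2.imwrite('pics/w3.png',cv2.resize(w['color'][30:230,240:480],None,fx=3,fy=3)[:,:,::-1])
```

```text
tray z in tool [-0.224  0.975 -0.009] tilt 1.835 floor x 112.1
40 [  85.   40. -128.] [113 116 118] | 44 [  89.   41. -126.] [113 117 119] | 48 [  90.   41. -124.] [112 116 118] | 52 [  90.   41. -122.] [113 117 119] | 56 [  88.   41. -119.] [117 121 123] | 60 [  88.   41. -116.] [109 114 116] | 64 [ 103.   43. -116.] [80 84 86] | 68 [ 112.   45. -115.] [116 120 123] | 72 [ 114.   45. -112.] [117 121 124] | 76 [ 114.   45. -110.] [116 121 123] | 80 [ 113.   45. -107.] [115 121 122] | 84 [ 113.   45. -104.] [115 120 122] | 88 [ 113.   45. -101.] [116 120 123] | 
spare [428.  91.] 1081 [ 103.5   71.9 -100.1]
spare [427. 143.] 1131 [103.5  72.5 -66.7]
door 460 [277.1 284.7]
door 540 [276.2 283.6]
door 620 [275.6 283.2]
moved [15.55]
scoop world [ 534.18174007 -180.55988811  138.01365846]
```

View pics/w3.png

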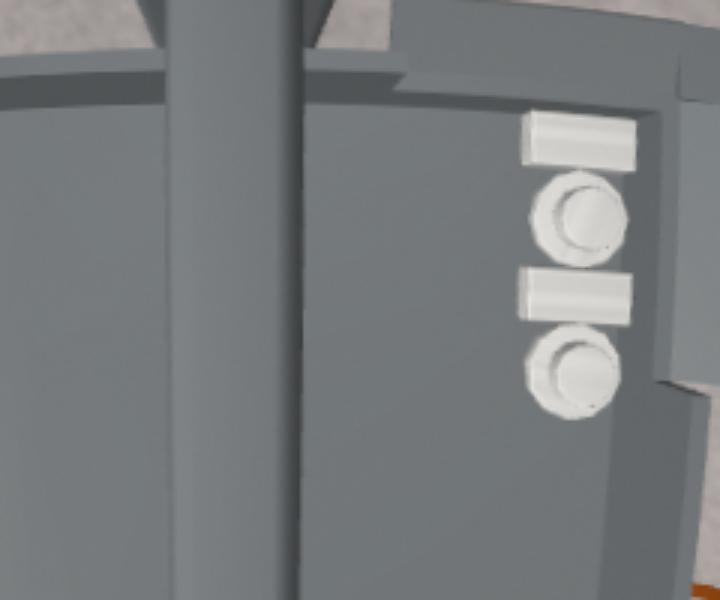

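The row runs from the corner. The farthest plug is about 60 mm from it, the scoop is about 138 mm up, and the tool tilt is 0.71 rad. The floor depth is constant, so the tray hasn't slipped in the grip.

```bash
python3 -c "
from h import *
s=state();print(s['time_s'],s['grip_width'],s['ft_force'].round(1),s['qvel'].round(3));print(order.hand_in())"
```

```text
15.55 12.0006822623242 [-0.1 -0.6 -5.3] [-0.    -0.    -0.    -0.    -0.     0.003]
the job is handed in; nothing more can be done
None
```

I pushed the cupboard door shut, lifted the tray by its handle and tilted it to about 0.71 rad. I handed in at 15.6 s, still holding the tray there; hand-in gave no verdict.

**Last checks**
- **Door:** it looks fully seated. Its outer face lies parallel to the cupboard front in the top camera's depth data, and the push met a firm stop at about 26 N.
- **Tray:** the scoop corner works out at about 138 mm above the bench and the handle bar at over 300 mm. The wrist force of about 5 N matches the weight of the tray and spares. The tray floor depth was steady, so it hasn't slipped in the grip.
- **Spares:** all four sit in a row against the wall, starting in the scoop corner. I estimate the farthest is about 60 mm from the corner, against a limit of 90 mm.
- **Bystanders:** the arm never went near the brayer, ink jar or lino blocks. I did not re-measure them at the end.

**Disagreement:** an automatic fit of the tray floor gave a tilt of 1.84 rad. I put that down to pixels of the handle bar getting into the fit. I relied on the tool's orientation and the steady floor depth instead.

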